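# Set the strip gauge on the cutting board and hold it

## Task

Clear the sanding block off the cutting board by laying it flat in the shallow wooden tray, without disturbing the jar, knife and mallet. Then push the gauge's lock button fully down to release the telescoping arm, and pull the arm out by its upright grip until its pointer lines up with the one long mark on the scale. The arm springs back if let go, so finish while still holding it at the mark with the gripper.

Things in the scene. Friction and masses are not known exactly. Their poses are not given: they have to be found in the camera images.
- board: Teal cutting board 440 x 250 x 18 mm, fixed. Origin: centre of its underside, z up; +x (long side) is the way the arm extends. In its frame an aluminium gauge housing spans x -205..-65, y 8..52 mm, top 58 mm above the table. From its +x end comes the arm, a bar along y = 30 with a low cross bar (12 mm along x, y -50..55, top 34 mm above the table) that carries the grip.
- gauge_arm: Sliding arm with a black upright grip post on its end: 22 x 22 mm (sides parallel to the board's), 70 mm tall, from 28 to 98 mm above the table. Origin: centre of the grip's underside; x along the extension, z up. Fully in (start) it is at x = 8, y = 30 mm in the board's frame; it slides along board x to 128. A spring pulls it in with 2 N, up to 4.4 N fully out. Locked until the button is down.
- pointer (a point): Tip of the narrow steel pointer (5 mm wide) at the -y end of the arm's cross bar; moves with the arm, in the board's x.
- scale: Aluminium scale strip, 150 x 40 x 3 mm, fixed on the board beside the arm, with black marks every 10 mm: short ones (10 mm) at the edge near the arm and one long, 4 mm wide mark right across the strip. Origin: centre of the long mark on the strip's underside; x as the board's x. The pointer is at the mark when its x in this frame is 0. The strip's place along the board varies.
- lock_button (a joint): Travel of the lock button in m: 0 up and locked (start), 0.008 fully down and released. About 3 N pushes it down, and it stays down where it is left.
- button_top (a point): Centre of the top face of the lock button, a round steel button 24 mm across, on top of the gauge housing; it stands 12 mm above the housing's top when up (70 mm above the table), 4 mm when down.
- block: Sanding block, wood with a cork sole, 70 (x) x 40 (y) x 38 (z) mm, 0.09 kg or so, lying on the board in the way of the arm. Origin: centre of its underside; z up.
- tray: Shallow open plywood tray, fixed, outside 150 (x) x 180 (y) x 35 (z) mm, walls and floor 6 mm thick. Origin: centre of its underside, at table height.
- jar: Amber glass jar with steel cap, 60 mm across, 75 mm tall; leave it alone. Origin: centre of its underside.
- knife: Closed yellow utility knife, about 125 x 26 x 18 mm, lying along its x; leave it alone. Origin: under its handle's centre.
- mallet: Wooden mallet, about 240 mm long along its x, head 50 x 85 x 48 mm at its +x end; leave it alone. Origin: at table height under its middle.

How it is judged:
On the way, in this order (a step that is already met when the one before it is completed fails the run):
1. the sanding block lies flat in the tray, let go, with the arm still fully in (x of block in the frame of tray between -0.06 and 0.06 m and y of block in the frame of tray between -0.075 and 0.075 m and z of block in the frame of tray below 0.015 m and angle between block's own z axis and vertical below 0.25 rad and linear speed of block below 0.03 m/s and contact force between the fingers and block below 0.1 N and x of gauge_arm in the frame of board below 0.018 m), for 0.2 s.
2. the lock button is fully down (value of joint lock_button above 0.006 m), for 0.1 s.
3. the arm is gripped and held with its pointer at the long mark (x of pointer in the frame of scale between -0.004 and 0.004 m and contact force between the fingers and gauge_arm above 1 N and linear speed of gauge_arm below 0.01 m/s), for 0.3 s.
At the end, for the whole second after the job is handed in: The pointer stands within 4 mm of the long mark and still, held there by the fingers (contact force over 1 N), the lock button down (over 6 mm), and the sanding block flat on the tray's floor (its centre within the tray), let go (all of step 3 and value of joint lock_button above 0.006 m and x of block in the frame of tray between -0.06 and 0.06 m and y of block in the frame of tray between -0.075 and 0.075 m and z of block in the frame of tray below 0.015 m and angle between block's own z axis and vertical below 0.25 rad and linear speed of block below 0.03 m/s and contact force between the fingers and block below 0.1 N); the arm keeps its last pose, push and grip.
It fails at once if the arm is forced out with the lock button up (x of gauge_arm in the frame of board above 0.02 m and value of joint lock_button below 0.004 m).
It fails at once if the jar is disturbed (moved over 30 mm) (distance of jar from where it was at the start of the episode above 0.03 m).
It fails at once if the knife is disturbed (moved over 30 mm) (distance of knife from where it was at the start of the episode above 0.03 m).
It fails at once if the mallet is disturbed (moved over 30 mm) (distance of mallet from where it was at the start of the episode above 0.03 m).
It also fails if it takes over 69 s, if anything falls off the work surface, if the arm or the gripper's body presses on something with over 40 N, if the wrist force passes 120 N, or if a joint passes its speed limit or range.

## Robot

A 6-joint arm with a two-finger parallel gripper is mounted at the origin on the work surface. World frame = base frame: x ahead of the robot, y to its left, z up, the work surface at z = 0. Lengths are in m, angles in rad, forces in N, time in s.
With the tool pointing down it reaches from about 0.35 to 0.975 m from the base axis. Payload 4.9 kg.
Tool frame: the origin (TCP) lies at the very end of the fingers, on their centre line; the grasp point (between the pads) lies 19 mm behind it (grasp_offset is the distance from the TCP to the grasp point, in m); x points along the fingers, y is the direction in which the jaws open and shut, and the axes are right-handed (so a half turn about x gives the same grasp; the last joint's range is limited). The gripper opens to 85 mm and grips with 20 to 120 N. Pads are 22 mm wide; open, the fingers measure 114 mm over their backs; the gripper's body (76 mm by 85 mm) begins 54 mm behind the grasp point. The pads swing forward as they close: fully open they stand 13 mm farther back than shut.
Start: joints at [-1.258, 0.053, 1.613, -0, 1.476, -0.119], TCP at [0.262, -0.568, 0.231] pointing down, gripper open.
Joint ranges: [-3.01, 3.01], [-1.01, 2.22], [0.06, 2.58], [-1.02, 4.17], [0.09, 2.62], [-3.14, 3.14]. Speed limits (rad/s): [2.57, 2.57, 3.14, 3.14, 3.14, 3.14].

## Interface

Orientations are given as a rotation vector (axis times angle).
In Python, from station import get_obs, get_image, camera_model, finish_job, grasp_offset gives the robot as it stands.
- The arm moves only by the shell command python3 -m crank 'ROWS' [OPENING] [FORCE]. ROWS is JSON, a list that holds one entry, the list of rows, each a list of 4 numbers: the shift along the world's x, y, z in m, then the turn about the world's z in degrees. In form: [[[dx, dy, dz, turn], ...]]. A call has 1 to 5 rows; each row is the pose to reach, as a shift and turn from the pose commanded when the call began; what a row does not reach only later rows make up. A row lasts 1/12 s, in which the tool goes at most 41.7 mm and 7.16 degrees, less where a joint would pass 70% of its speed; a pose out of reach is approached as far as the arm can. A call with a gripper value outside its range is refused whole. OPENING is the opening, from 0 (shut) to 1 (fully open), set as the call begins (- or left out, the last holds). The fingers move at their own pace and stop on an object; FORCE is the grip in N (left out, the last holds). Time passes only in rows, so rows that repeat a pose let the fingers close. It gives the time, the measured TCP pose, the force and the opening at its end, in the units of the state.
- get_obs(): the state, without advancing time (a new reading comes with each control period).
- get_image(name): name is "scene" or "top" or "wrist"; returns (picture, depth): 400x640x3 uint8, red, green, blue; 400x640 float32, m along the optical axis (not along the pixel's ray), 0 where there is no reading.
- camera_model(name): a dict with "fx", "fy", "cx", "cy" (pixels), "xyz" and "attitude" of the camera in the world. Camera axes: x right, y down, z forward; pixel columns grow to the right and rows downward; lengths in m; the calibration is good to about 2 mm. A picture is of the moment at which its call begins: read the wrist's pose just before it. camera_model takes no time and is no camera call; for the wrist camera it gives the pose at the moment of the call.
- finish_job(): hands the job in, once; it reports no verdict.
The state is a dict: "t": time; "q": joint angles; "dq": joint speeds; "effort": joint torques, N m; "tool_pos": TCP position; "tool_rot": TCP orientation; "contact_force": force on the tool from outside, world axes, zero at the start; "wrist_torque": the same for the moment, N m; "opening": finger opening in m.
Only numpy, scipy, OpenCV 4.12 (cv2) and the standard library are available. Lean on these libraries where they do the work, as an engineer would, in place of code of your own. Each camera call takes 0.05 s, during which the arm holds its last target.

## Working session

There is one attempt and no reset: what is moved stays moved. The work goes in short steps, Python scripts to look and compute and a shell command to move; the robot and the scene stay as the last step left them, time stands still between calls to the robot, and variables do not carry over. Pictures are saved under pics/ and viewed, and the job is handed in when it is done.

```bash
ls; mkdir -p pics; python3 - <<'E'
from station import *
import cv2,json,numpy as np
print(get_obs()); print(grasp_offset if not callable(grasp_offset) else grasp_offset())
for n in ["top","scene"]:
    im,d=get_image(n); cv2.imwrite(f"pics/{n}0.png",im[:,:,::-1]); np.savez(f"/tmp/{n}0.npz",im=im,d=d)
    print(n,camera_model(n))
E
```

```text
pics
{'t': 0.0, 'q': array([-1.25798096e+00,  5.33559900e-02,  1.61432863e+00,  4.73656243e-05,
        1.47598545e+00, -1.18964515e-01]), 'dq': array([ 0.00086392, -0.00139367, -0.00044326, -0.00083789,  0.00099481,
       -0.00036167]), 'effort': array([-1.95075285e-03, -3.93694282e+01, -3.70172489e+01, -2.61788746e-04,
        7.00308665e-03, -1.69698666e-05]), 'tool_pos': array([ 0.26139159, -0.56701799,  0.23004287]), 'tool_rot': array([ 1.98335493,  0.43709875, -1.98366788]), 'contact_force': array([ 0.01626191, -0.50403428,  0.08978745]), 'wrist_torque': array([ 0.04459118, -0.04329182, -0.01881101]), 'opening': 0.08538373635224042}
0.0187
top {'fx': 477.72514175994297, 'fy': 477.72514175994297, 'cx': 320.2835064652871, 'cy': 201.63182686164552, 'xyz': array([ 0.30601918, -0.08451464,  1.50158642]), 'attitude': array([-2.13110015,  2.10059118, -0.20304172])}
scene {'fx': 418.4021002770615, 'fy': 418.4021002770615, 'cx': 314.2613787986986, 'cy': 197.60304845543146, 'xyz': array([ 1.44946097, -0.12509861,  0.74668843]), 'attitude': array([-1.71431881, -1.64733833,  0.78092442])}
```

View pics/top0.png

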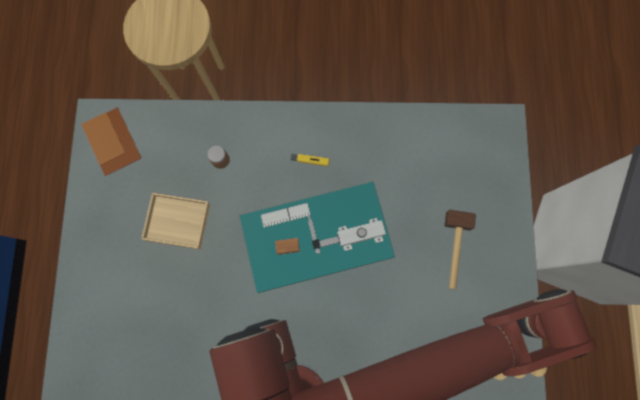

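View pics/scene0.png

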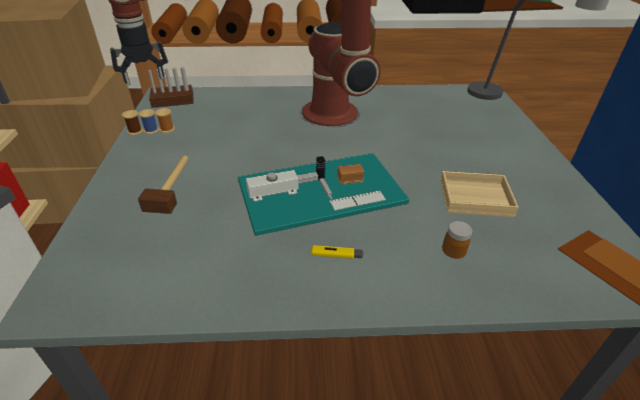

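Top view: board centred near (317,237), housing with button at (362,233), grip (316,244), block (287,246), scale (286,215), tray (175,221). The jar is at (217,156), the knife at (311,159) and the mallet at (459,245).

```bash
cat > h.py <<'E'
import numpy as np,cv2
from scipy.spatial.transform import Rotation as R
from station import *
def ray(cm,u,v):
    d=np.array([(u-cm['cx'])/cm['fx'],(v-cm['cy'])/cm['fy'],1.0])
    return np.array(cm['xyz']),R.from_rotvec(cm['attitude']).as_matrix()@d
def plane(cm,u,v,z):
    o,d=ray(cm,u,v); return o+d*(z-o[2])/d[2]
def proj(cm,p):
    c=R.from_rotvec(cm['attitude']).as_matrix().T@(np.array(p)-cm['xyz'])
    return np.array([cm['cx']+cm['fx']*c[0]/c[2],cm['cy']+cm['fy']*c[1]/c[2]])
def tobase(rect,cm,z):
    return np.array([plane(cm,u,v,z)[:2] for u,v in rect])
def blob(mask,minA=20):
    cs,_=cv2.findContours(mask.astype(np.uint8),cv2.RETR_EXTERNAL,cv2.CHAIN_APPROX_NONE)
    return sorted([c for c in cs if cv2.contourArea(c)>minA],key=cv2.contourArea,reverse=True)
def rectworld(c,cm,z):
    p=np.array([plane(cm,u,v,z)[:2] for u,v in c[:,0,:]],np.float32)
    (x,y),(w,h),a=cv2.minAreaRect(p*1000); 
    if w<h: w,h,a=h,w,a+90
    return x/1000,y/1000,w,h,a
E
python3 - <<'E'
from h import *
f=np.load('/tmp/top0.npz');im=f['im'];d=f['d'];cm=camera_model('top')
hsv=cv2.cvtColor(im,cv2.COLOR_RGB2HSV)
for n,(u,v) in dict(board=(262,275),block=(287,246),button=(362,233),tray=(175,221),grip=(316,244),hous=(347,236),jar=(217,153),knife=(311,159),mal=(460,219),tbl=(240,300)).items():
    dd=d[v,u]; o,r=ray(cm,u,v); print(n,hsv[v,u],(o+r*dd).round(3))
teal=(abs(hsv[:,:,0].astype(int)-88)<6)&(hsv[:,:,1]>140)
b=blob(teal)[0]; print('board',rectworld(b,cm,.018),cv2.contourArea(b))
z=cv2.resize(im[130:300,130:410],None,fx=2.85,fy=2.85,interpolation=cv2.INTER_CUBIC);cv2.imwrite('pics/topz.png',z[:,:,::-1])
E
```

```text
board [ 89 141 114] [0.369 0.101 0.016]
block [ 13 127 135] [0.456 0.024 0.048]
button [ 30   2 144] [ 0.497 -0.203  0.066]
tray [ 19  80 178] [0.534 0.385 0.007]
grip [94 40 51] [ 0.458 -0.064  0.093]
hous [ 60   6 174] [ 0.306 -0.085  1.502]
jar [ 15   4 145] [0.741 0.25  0.07 ]
knife [ 24 130  98] [ 0.742 -0.043  0.013]
mal [ 11 105  85] [ 0.547 -0.507  0.044]
tbl [ 81  22 118] [0.292 0.168 0.003]
board (0.43237655639648437, -0.03506956481933594, 340.88037109375, 137.9322509765625, 105.94140911102295) 2071.5
```

View pics/topz.png

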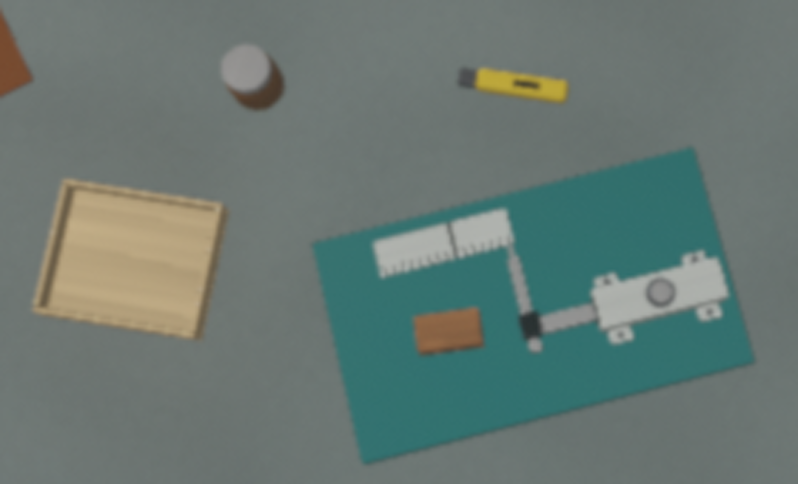

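```bash
python3 - <<'E'
from h import *
f=np.load('/tmp/top0.npz');im=f['im'];d=f['d'];cm=camera_model('top')
hsv=cv2.cvtColor(im,cv2.COLOR_RGB2HSV).astype(int); H,S,V=[hsv[:,:,i] for i in range(3)]
roi=np.zeros(H.shape,bool); roi[130:300,130:410]=1
m=(abs(H-88)<10)&(S>90)&roi
b=cv2.convexHull(blob(m)[0]); print('board',np.round(rectworld(b,cm,.018),4))
bm=np.zeros(H.shape,np.uint8);cv2.fillConvexPoly(bm,b,1)
m=(abs(H-13)<6)&(S>100)&(bm>0)
for c in blob(m): print('block',np.round(rectworld(c,cm,.056),4),c[:,0].mean(0))
r2=np.zeros(H.shape,bool); r2[180:260,130:215]=1
m=(abs(H-19)<7)&(S>55)&r2
c=cv2.convexHull(blob(m)[0]);print('tray',np.round(rectworld(c,cm,.035),4))
m=(V<80)&(bm>0)
for c in blob(m,5): print('dark',np.round(rectworld(c,cm,.098),4),c[:,0].mean(0))
bx=130+660/2.85;by=130+291/2.85;print('button',plane(cm,bx,by,.07))
print('mark',plane(cm,130+452/2.85,130+240/2.85,.021))
print('jar',plane(cm,130+246/2.85,130+68/2.85,.075))
E
```

```text
board [ 4.928000e-01 -6.300000e-02  4.364140e+02  2.472322e+02  1.053413e+02]
block [4.56100e-01 2.44000e-02 6.53345e+01 3.69715e+01 9.84838e+01] [286.96774194 245.75806452]
tray [  0.5323   0.3738 186.3923 150.921   81.6812]
dark [ 0.459  -0.0631 24.3462 19.2844 14.8844] [315.68 243.72]
button [ 0.49884569 -0.20099154  0.07      ]
mark [0.55882612 0.02429025 0.021     ]
jar [0.73669326 0.25036737 0.075     ]
```

```bash
python3 - <<'E'
from h import *
o=get_obs(); M=R.from_rotvec(o['tool_rot']).as_matrix(); print(M.round(3)); print('jaw',np.degrees(np.arctan2(M[1,1],M[0,1])))
cm=camera_model('wrist'); print(cm['xyz']-o['tool_pos'], R.from_rotvec(cm['attitude']).as_matrix()@[0,0,1], M.T@(cm['xyz']-o['tool_pos']))
E
python3 -m crank '[[[0.012,0.04,0,-3],[0.024,0.08,0,-6],[0.036,0.12,0,-9],[0.048,0.16,0,-12],[0.060,0.2,0,-15]]]' 1 30
```

```text
[[-0.001  0.419 -0.908]
 [ 0.002 -0.908 -0.419]
 [-1.    -0.002 -0.   ]]
jaw -65.25988027827148
[0.05978796 0.02753297 0.14399107] [-0.23652844 -0.10664286 -0.96575442] [-0.14397732 -0.00025533 -0.06585255]
t: 0.52
tool_pos: [0.3214, -0.366, 0.2305]
tool_rot: [2.135, 0.18, -2.135]
contact_force: [0.8, -0.4, 0.0]
opening: 0.0855
```

```bash
python3 -m crank '[[[0.012,0.035,0.01,7],[0.024,0.07,0.02,14],[0.036,0.105,0.03,21],[0.048,0.14,0.04,28],[0.060,0.175,0.05,35]]]' 1 30
python3 -m crank '[[[0.012,0.035,0.01,7],[0.024,0.07,0.02,14],[0.036,0.105,0.03,21],[0.048,0.14,0.04,28],[0.060,0.175,0.05,35]]]' 
python3 -m crank '[[[0.007,0.02,0,7],[0.014,0.04,0,14],[0.014,0.04,0,18.8],[0.014,0.04,0,18.8],[0.014,0.04,0,18.8]]]' 
python3 - <<'E'
from h import *
o=get_obs();cm=camera_model('wrist');im,d=get_image('wrist');cv2.imwrite('pics/w1.png',im[:,:,::-1]);np.savez('/tmp/w1.npz',im=im,d=d,**cm)
M=R.from_rotvec(o['tool_rot']).as_matrix();print(o['t'],o['q'],o['tool_pos'],np.degrees(np.arctan2(M[1,1],M[0,1])))
E
```

```text
t: 0.93
tool_pos: [0.3813, -0.1912, 0.2814]
tool_rot: [1.759, 0.73, -1.759]
contact_force: [-0.1, -0.0, -0.2]
opening: 0.0858
t: 1.35
tool_pos: [0.4414, -0.0161, 0.3315]
tool_rot: [1.335, 1.122, -1.335]
contact_force: [0.5, -0.5, -0.2]
opening: 0.085
t: 1.77
tool_pos: [0.4552, 0.0221, 0.3308]
tool_rot: [1.1, 1.276, -1.101]
contact_force: [-0.5, -0.5, -0.0]
opening: 0.0854
1.7667 [-1.14982628e-01 -4.02719276e-01  1.85026239e+00 -1.78247095e-04
  1.69497619e+00 -2.62263111e-01] [0.45520243 0.02207119 0.33079549] 8.437291669878828
```

View pics/w1.png

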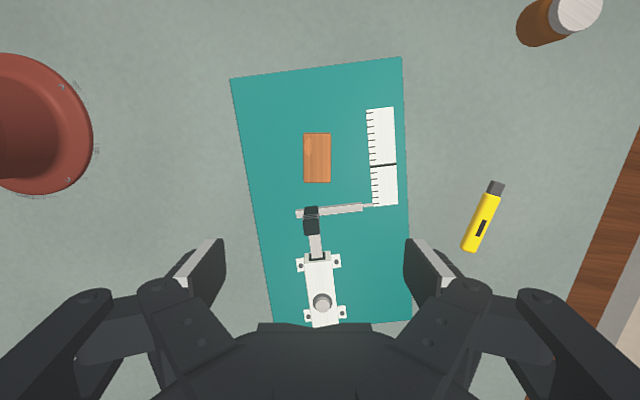

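```bash
python3 - <<'E'
from h import *
f=np.load('/tmp/w1.npz');im=f['im'];d=f['d'];cm={k:f[k] for k in ['fx','fy','cx','cy','xyz','attitude']}
hsv=cv2.cvtColor(im,cv2.COLOR_RGB2HSV).astype(int); H,S,V=[hsv[:,:,i] for i in range(3)]
roi=np.zeros(H.shape,bool); roi[40:330,225:415]=1
m=(abs(H-88)<10)&(S>90)&roi
b=blob(m)[0]; c=[tuple(plane(cm,u,v,.018)[:2].round(4)) for u,v in [(230,79),(402,57)]];print('corners',c)
bm=np.zeros(H.shape,np.uint8);cv2.fillConvexPoly(bm,cv2.convexHull(b),1)
m=(abs(H-13)<8)&(S>90)&(bm>0)
for c in blob(m): print('block',np.round(rectworld(c,cm,.056),4),c[:,0].mean(0))
m=(V<80)&(bm>0)
for c in blob(m,5): print('dark',c[:,0].mean(0),c[:,0].min(0),c[:,0].max(0),'z.098',np.round(rectworld(c,cm,.098),4),'z.021',np.round(rectworld(c,cm,.021),4))
print('button',plane(cm,322,300,.07))
print('pointer',plane(cm,378,205,.03))
z=cv2.resize(im[95:215,290:410],None,fx=5,fy=5,interpolation=cv2.INTER_CUBIC);cv2.imwrite('pics/w1z.png',z[:,:,::-1])
E
```

```text
corners [(np.float64(0.3182), np.float64(0.1178)), (np.float64(0.5573), np.float64(0.1825))]
block [4.57600e-01 2.81000e-02 6.99820e+01 3.82366e+01 9.91693e+01] [316.65068493 157.16438356]
dark [407.52727273 265.50909091] [403 239] [411 293] z.098 [ 6.045000e-01 -9.950000e-02  8.506690e+01  1.069980e+01  1.053138e+02] z.021 [  0.6369  -0.1377 102.4522  12.8866 105.3138]
dark [310.74545455 226.21818182] [303 218] [318 234] z.098 [ 4.62000e-01 -5.85000e-02  2.31151e+01  2.02899e+01  9.85683e+01] z.021 [ 4.65300e-01 -8.83000e-02  2.78392e+01  2.44366e+01  9.85683e+01]
dark [310.7027027  210.21621622] [304 206] [317 214] z.098 [ 0.4586 -0.0358 18.2427 10.2693 13.8673] z.021 [ 0.4612 -0.061  21.971  12.3681 13.8673]
dark [348.5        324.14634146] [328 323] [369 326] z.098 [ 0.54   -0.204  61.1741  4.261  12.6327] z.021 [ 0.5593 -0.2635 73.6764  5.1318 12.6326]
dark [316.79166667 257.4375    ] [309 252] [324 260] z.098 [ 0.4764 -0.1019 21.3887 10.0892 17.9611] z.021 [ 0.4826 -0.1406 25.7599 12.1512 17.9611]
button [ 0.4985416  -0.18867885  0.07      ]
pointer [ 0.56455592 -0.03452348  0.03      ]
```

View pics/w1z.png

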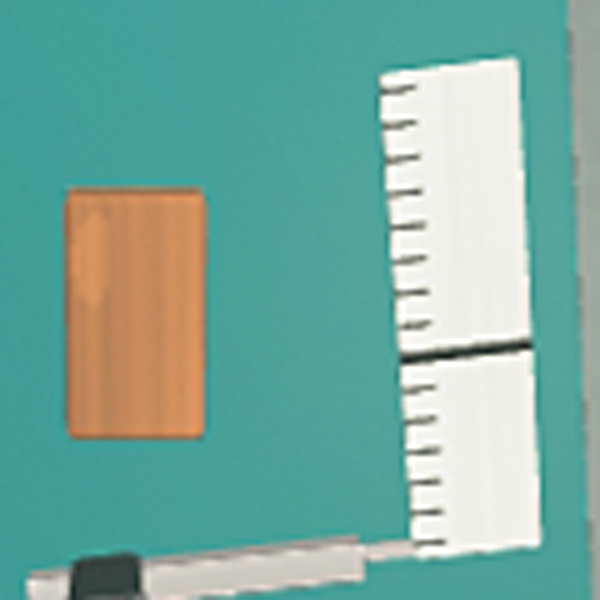

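Wrist view: block (317,157), grip top (311,210), long mark (383,165), pointer tip (~373,205), button (~322,300). The long mark is 6 ticks past the last tick next to the pointer, so extension is ~60 mm. I'll descend on the block now.

```bash
python3 -m crank '[[[0.002,0.004,-0.04,0.5],[0.002,0.004,-0.08,0.5],[0.002,0.004,-0.12,0.5],[0.002,0.004,-0.16,0.5],[0.002,0.004,-0.19,0.5]]]' 1 30
python3 -m crank '[[[0,0,-0.03,0],[0,0,-0.06,0],[0,0,-0.09,0],[0,0,-0.105,0],[0,0,-0.117,0]]]'
python3 - <<'E'
from h import *
im,d=get_image('wrist');cv2.imwrite('pics/w2.png',im[:,:,::-1]);print(get_obs()['tool_pos'],get_obs()['contact_force'])
E
```

```text
t: 2.23
tool_pos: [0.4556, 0.0253, 0.1376]
tool_rot: [1.094, 1.281, -1.097]
contact_force: [-0.1, 0.3, -0.3]
opening: 0.0855
t: 2.65
tool_pos: [0.4555, 0.0252, 0.0217]
tool_rot: [1.093, 1.282, -1.097]
contact_force: [-0.5, -0.6, -0.1]
opening: 0.0855
[0.45428431 0.02534472 0.02014115] [-2.12506022  0.18922467 -0.79045977]
```

View pics/w2.png

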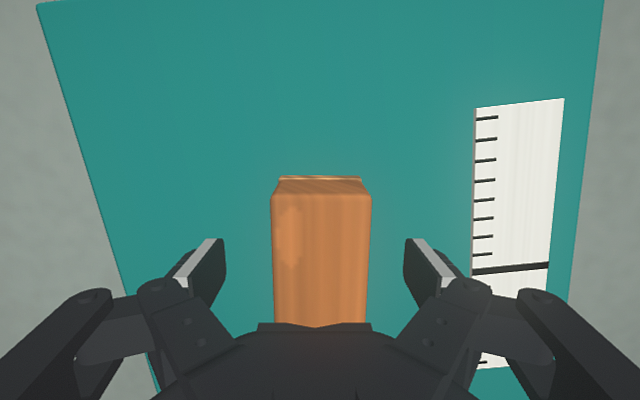

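Block (272–371 px) is centred between the pads (224–405 px). Closing.

```bash
python3 -m crank '[[[0,0,0.004,0],[0,0,0.004,0],[0,0,0.004,0],[0,0,0.004,0],[0,0,0.004,0]]]' 0.3 30
python3 -m crank '[[[0,0,0,0],[0,0,0,0],[0,0,0,0],[0,0,0,0],[0,0,0,0]]]' 0.3 30
python3 -m crank '[[[0,0,0.03,0],[0,0,0.06,0],[0,0,0.09,0],[0,0,0.12,0],[0,0,0.12,0]]]'
```

```text
t: 3.12
tool_pos: [0.4589, 0.0256, 0.0301]
tool_rot: [1.093, 1.276, -1.09]
contact_force: [-0.3, -1.0, 4.4]
opening: 0.0394
t: 3.53
tool_pos: [0.4589, 0.0256, 0.0301]
tool_rot: [1.093, 1.277, -1.091]
contact_force: [-1.3, -0.5, 6.5]
opening: 0.0399
t: 3.95
tool_pos: [0.4613, 0.0257, 0.1554]
tool_rot: [1.096, 1.27, -1.085]
contact_force: [-0.1, -0.4, 0.1]
opening: 0.0395
```

```bash
python3 -m crank '[[[0.008,0.038,0,-3],[0.016,0.076,0,-6],[0.024,0.114,0,-9],[0.032,0.152,0,-12],[0.04,0.19,0,-15]]]'
python3 -m crank '[[[0.008,0.038,0,-2],[0.016,0.076,0,-2],[0.024,0.114,0,-2],[0.033,0.158,0,-2],[0.033,0.158,0,-2]]]'
python3 - <<'E'
from h import *
for n in ['wrist','scene']:
    im,d=get_image(n);cv2.imwrite(f'pics/{n}3.png',im[:,:,::-1])
print(get_obs()['tool_pos'],get_obs()['contact_force'])
E
```

```text
t: 4.37
tool_pos: [0.4969, 0.2177, 0.1473]
tool_rot: [1.287, 1.157, -1.288]
contact_force: [0.7, -0.2, -0.8]
opening: 0.0397
t: 4.78
tool_pos: [0.53, 0.3794, 0.1466]
tool_rot: [1.309, 1.145, -1.308]
contact_force: [-1.3, -0.7, -1.4]
opening: 0.0395
[0.5295856  0.37518733 0.14658708] [-0.93447091 -1.24614696 -1.76029121]
```

View pics/wrist3.png

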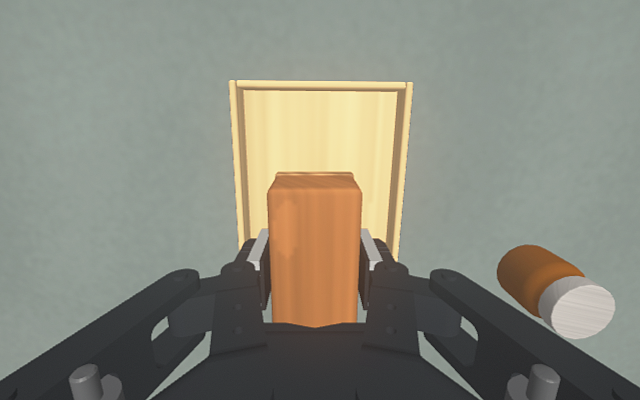

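View pics/scene3.png

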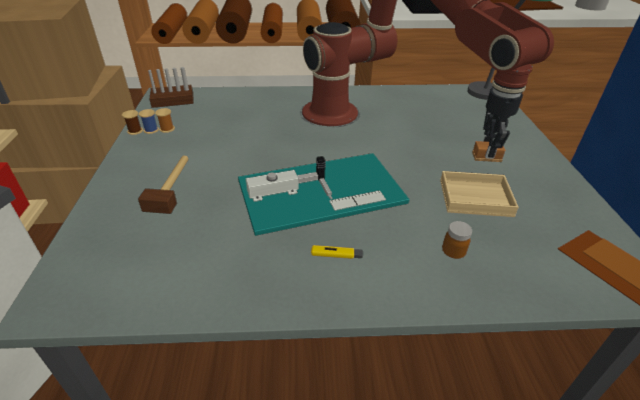

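Block is held straight (268–362 px) over the tray (230–412 px). Lowering.

```bash
python3 -m crank '[[[0,0,-0.035,0],[0,0,-0.07,0],[0,0,-0.10,0],[0,0,-0.115,0],[0,0,-0.122,0]]]'
python3 -m crank '[[[0,0,-0.003,0],[0,0,-0.006,0],[0,0,-0.008,0],[0,0,-0.008,0],[0,0,-0.008,0]]]'
```

```text
t: 5.3
tool_pos: [0.5279, 0.3714, 0.0223]
tool_rot: [1.306, 1.141, -1.318]
contact_force: [0.7, 0.2, -2.1]
opening: 0.0394
t: 5.72
tool_pos: [0.5314, 0.3745, 0.0199]
tool_rot: [1.313, 1.14, -1.308]
contact_force: [0.1, 0.7, -0.8]
opening: 0.0397
```

```bash
python3 -m crank '[[[0,0,0,0],[0,0,0,0],[0,0,0,0],[0,0,0,0]]]'; python3 - <<'E'
from h import *
im,d=get_image('wrist');cv2.imwrite(f'pics/w4.png',im[:,:,::-1])
o=get_obs();print(o['tool_pos'],o['contact_force'])
E
```

```text
t: 6.05
tool_pos: [0.5305, 0.374, 0.0185]
tool_rot: [1.311, 1.14, -1.311]
contact_force: [-1.2, -0.4, -1.2]
opening: 0.0395
[0.53045789 0.37397965 0.01841709] [ 0.30303888  0.4503033  -1.37023747]
```

View pics/w4.png

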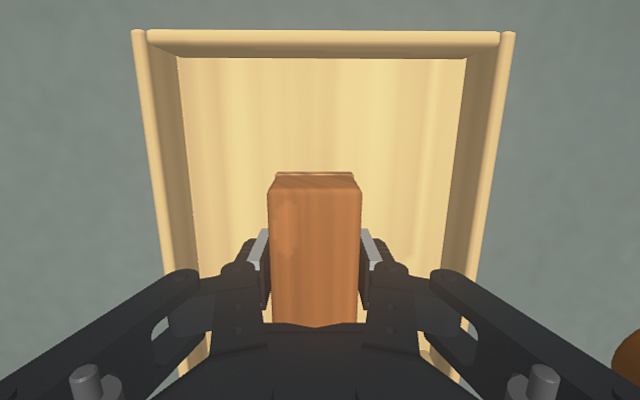

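The block is inside the tray, centred, but not yet touching the floor. Lowering in small steps until contact.

```bash
python3 -m crank '[[[0,0,-0.001,0],[0,0,-0.002,0],[0,0,-0.003,0],[0,0,-0.003,0]]]'; python3 -m crank '[[[0,0,-0.001,0],[0,0,-0.002,0],[0,0,-0.003,0],[0,0,-0.003,0]]]'
```

```text
t: 6.43
tool_pos: [0.5306, 0.3741, 0.0181]
tool_rot: [1.31, 1.14, -1.312]
contact_force: [-6.7, -5.2, 13.1]
opening: 0.0394
t: 6.77
tool_pos: [0.5306, 0.3741, 0.0181]
tool_rot: [1.308, 1.14, -1.313]
contact_force: [-15.4, -9.0, 29.1]
opening: 0.0394
```

Contact at TCP z = 0.018. Relieving the push, then opening partly (the tray leaves room).

```bash
python3 -m crank '[[[0,0,0.003,0],[0,0,0.005,0],[0,0,0.005,0]]]'; python3 -m crank '[[[0,0,0,0],[0,0,0,0],[0,0,0,0],[0,0,0,0]]]' 0.75 30;  python3 -m crank '[[[0,0,0.03,0],[0,0,0.07,0],[0,0,0.11,0],[0,0,0.15,0],[0,0,0.18,0]]]'
python3 - <<'E'
from h import *
im,d=get_image('wrist');cv2.imwrite(f'pics/w5.png',im[:,:,::-1])
o=get_obs();print(o['tool_pos'],o['contact_force'])
E
```

```text
t: 7.02
tool_pos: [0.5309, 0.3743, 0.0181]
tool_rot: [1.312, 1.14, -1.31]
contact_force: [-1.7, -0.6, 7.1]
opening: 0.0395
t: 7.35
tool_pos: [0.5301, 0.3737, 0.0166]
tool_rot: [1.31, 1.14, -1.312]
contact_force: [-0.3, 0.2, -0.8]
opening: 0.064
t: 7.77
tool_pos: [0.5312, 0.3744, 0.2012]
tool_rot: [1.314, 1.139, -1.308]
contact_force: [-0.3, -0.3, 1.2]
opening: 0.0641
[0.53400135 0.37597783 0.20854992] [1.38100673 2.31902685 4.52565585]
```

View pics/w5.png

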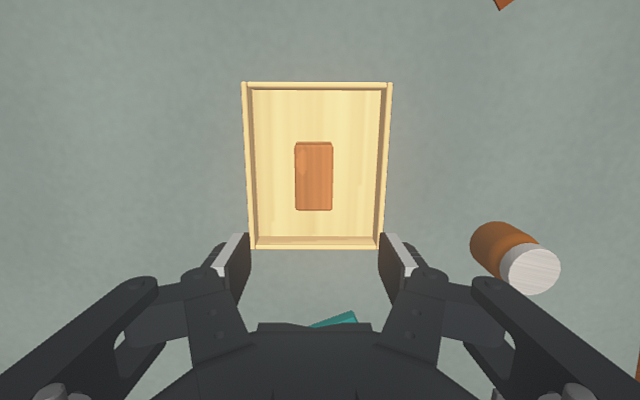

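Block lies flat in the middle of the tray (314,176). Measuring the button, pointer and grip more carefully from the earlier wrist picture.

```bash
python3 - <<'E'
from h import *
f=np.load('/tmp/w1.npz');im=f['im']
z=cv2.resize(im[195:330,270:370],None,fx=4.4,fy=4.4,interpolation=cv2.INTER_CUBIC);cv2.imwrite('pics/w1b.png',z[:,:,::-1])
E
python3 -m crank '[[[0,-0.04,0,6],[0,-0.08,0,12],[0,-0.12,0,18],[0,-0.16,0,24],[0,-0.20,0,24]]]' 0 30
```

```text
t: 8.23
tool_pos: [0.5299, 0.1723, 0.1967]
tool_rot: [0.997, 1.331, -0.998]
contact_force: [0.5, -0.9, -0.5]
opening: 0.003
```

View pics/w1b.png

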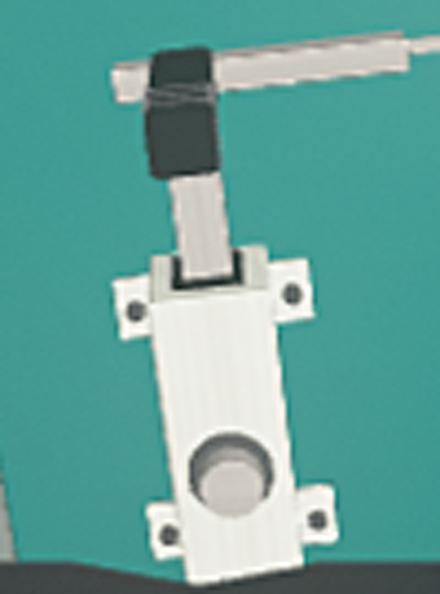

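```bash
python3 - <<'E'
from h import *
f=np.load('/tmp/w1.npz');cm={k:f[k] for k in ['fx','fy','cx','cy','xyz','attitude']}
print('button',plane(cm,270+234/4.4,195+486/4.4,.07))
for p in [(158,-0),]: pass
print('grip top corners?',plane(cm,270+150/4.4,195+178/4.4,.098),plane(cm,270+216/4.4,195+176/4.4,.098))
print('housing end', [plane(cm,270+a/4.4,195+b/4.4,.058)[:2] for a,b in [(188,583),(302,567),(152,298),(275,292)]])
o=get_obs();print(o['tool_pos'])
E
```

```text
button [ 0.50187452 -0.19810924  0.07      ]
grip top corners? [ 0.45530012 -0.07333384  0.098     ] [ 0.47546967 -0.06968079  0.098     ]
housing end [array([ 0.49287471, -0.25061545]), array([ 0.53408936, -0.23737579]), array([ 0.46323077, -0.13536976]), array([ 0.50573718, -0.12673112])]
[0.5298574  0.17227955 0.19665703]
```

```bash
python3 -m crank '[[[-0.004,-0.04,0,0],[-0.008,-0.08,0,0],[-0.012,-0.12,0,0],[-0.016,-0.16,0,0],[-0.020,-0.20,0,0]]]' 
python3 -m crank '[[[-0.004,-0.04,0,0],[-0.006,-0.08,0,0],[-0.008,-0.12,0,0],[-0.009,-0.16,0,0],[-0.009,-0.172,0,0]]]'
python3 -m crank '[[[0,0,-0.03,0],[0,0,-0.06,0],[0,0,-0.09,0],[0,0,-0.105,0],[0,0,-0.105,0]]]'
python3 - <<'E'
from h import *
for n in ['wrist','scene','top']:
    im,d=get_image(n);cv2.imwrite(f'pics/{n}6.png',im[:,:,::-1])
    if n!='wrist':
        c=(270,180) if n=='scene' else (362,233)
        z=cv2.resize(im[c[1]-60:c[1]+60,c[0]-75:c[0]+75],None,fx=4,fy=4,interpolation=cv2.INTER_CUBIC);cv2.imwrite(f'pics/{n}6z.png',z[:,:,::-1])
o=get_obs();print(o['tool_pos'],o['contact_force'])
E
```

```text
t: 8.65
tool_pos: [0.5097, -0.0278, 0.1968]
tool_rot: [1.0, 1.329, -1.0]
contact_force: [-0.1, -0.1, -0.3]
opening: 0.0
t: 9.07
tool_pos: [0.5006, -0.2026, 0.1969]
tool_rot: [1.002, 1.326, -1.005]
contact_force: [-0.3, 0.7, -0.5]
opening: 0.0
t: 9.48
tool_pos: [0.4981, -0.1959, 0.0868]
tool_rot: [1.001, 1.339, -1.003]
contact_force: [-0.9, 0.3, -0.7]
opening: 0.0002
[ 0.50215897 -0.19810627  0.09330377] [ 0.56883025 -0.4665374   0.57688932]
```

View pics/wrist6.png

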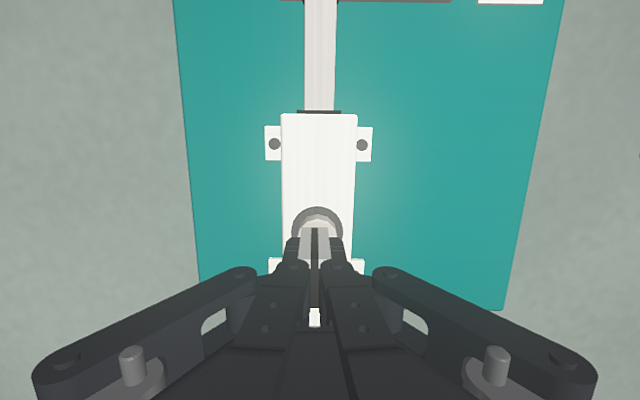

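View pics/scene6z.png

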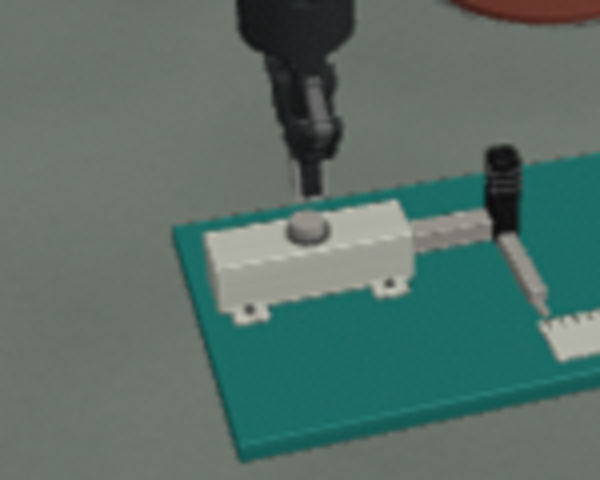

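The shut fingertips sit right above the button (wrist view button around (318,220)). Pressing.

```bash
python3 -m crank '[[[0,0,-0.01,0],[0,0,-0.016,0],[0,0,-0.02,0],[0,0,-0.023,0],[0,0,-0.025,0]]]' 
python3 -m crank '[[[0,0,-0.002,0],[0,0,-0.004,0],[0,0,-0.005,0],[0,0,-0.006,0],[0,0,-0.006,0]]]'
```

```text
t: 10.05
tool_pos: [0.5014, -0.1979, 0.0673]
tool_rot: [1.001, 1.329, -1.001]
contact_force: [-2.4, 2.0, 3.0]
opening: -0.0003
t: 10.47
tool_pos: [0.5014, -0.198, 0.062]
tool_rot: [1.001, 1.329, -1.001]
contact_force: [-3.5, 3.4, 6.2]
opening: -0.0001
```

```bash
python3 -m crank '[[[0,0,-0.001,0],[0,0,-0.002,0],[0,0,-0.003,0],[0,0,-0.003,0]]]'
python3 -m crank '[[[0,0,0.02,0],[0,0,0.06,0],[0,0,0.09,0],[0,0,0.11,0],[0,0,0.11,0]]]'
python3 - <<'E'
from h import *
o=get_obs();cm=camera_model('wrist');im,d=get_image('wrist');cv2.imwrite('pics/w7.png',im[:,:,::-1]);np.savez('/tmp/w7.npz',im=im,d=d,**cm)
print(o['tool_pos'],o['contact_force'])
im,d=get_image('scene');z=cv2.resize(im[120:240,195:345],None,fx=4,fy=4,interpolation=cv2.INTER_CUBIC);cv2.imwrite(f'pics/s7z.png',z[:,:,::-1])
E
```

```text
t: 10.8
tool_pos: [0.5016, -0.198, 0.0618]
tool_rot: [1.0, 1.331, -1.001]
contact_force: [-12.4, 6.4, 22.3]
opening: -0.0003
t: 11.22
tool_pos: [0.5046, -0.1999, 0.1746]
tool_rot: [1.0, 1.317, -0.998]
contact_force: [0.5, -0.4, 0.5]
opening: -0.0002
[ 0.5046086  -0.19993153  0.17459359] [ 0.5083025  -0.35280048  0.51519272]
```

View pics/w7.png

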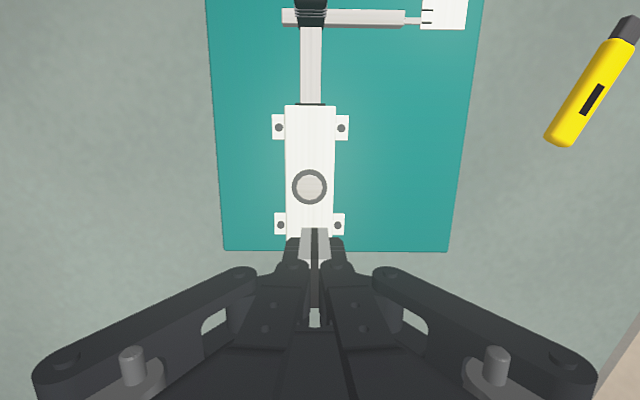

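View pics/s7z.png

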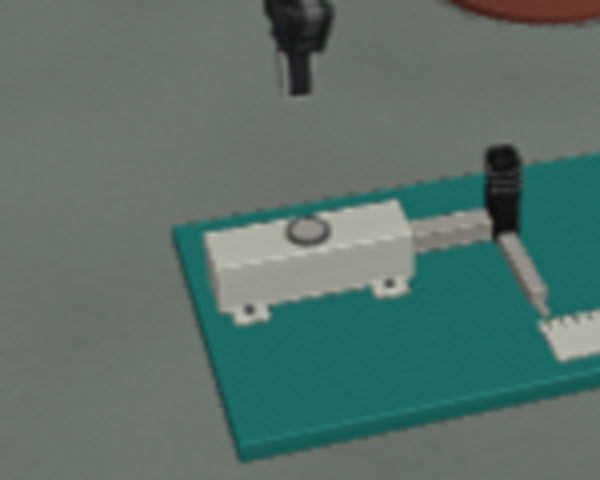

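Button is flush and down (it bottomed out at z = 0.062). Now moving above the grip with open jaws.

```bash
python3 -m crank '[[[-0.011,0.035,0,0],[-0.022,0.07,0,0],[-0.033,0.105,0,0],[-0.042,0.137,0,0],[-0.042,0.137,0,0]]]' 1 40
python3 -m crank '[[[0,0,0,0],[0,0,0,0],[0,0,0,0]]]'
python3 - <<'E'
from h import *
o=get_obs();cm=camera_model('wrist');im,d=get_image('wrist');cv2.imwrite('pics/w8.png',im[:,:,::-1]);np.savez('/tmp/w8.npz',im=im,d=d,**cm)
print(o['tool_pos'],o['contact_force'])
E
```

```text
t: 11.73
tool_pos: [0.4566, -0.0566, 0.1651]
tool_rot: [0.998, 1.336, -0.998]
contact_force: [0.2, -0.4, -0.3]
opening: 0.0605
t: 11.98
tool_pos: [0.4593, -0.0617, 0.1674]
tool_rot: [1.001, 1.33, -1.002]
contact_force: [-0.2, -0.3, -0.1]
opening: 0.0853
[ 0.45927106 -0.06174773  0.16736191] [-0.17765313 -0.32443403 -0.14810626]
```

View pics/w8.png

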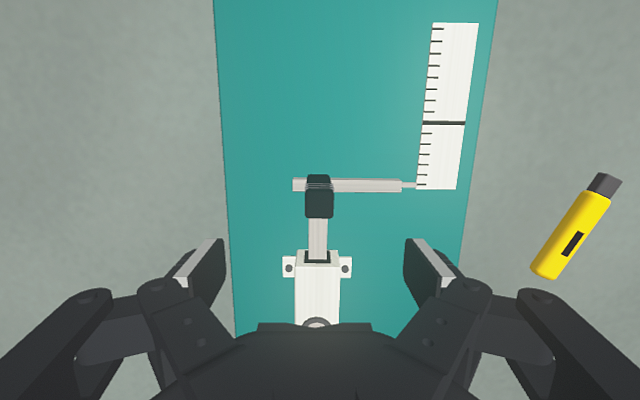

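```bash
python3 - <<'E'
from h import *
f=np.load('/tmp/w8.npz');im=f['im'];d=f['d'];cm={k:f[k] for k in ['fx','fy','cx','cy','xyz','attitude']}
ux=np.array([np.cos(np.radians(105.34)),np.sin(np.radians(105.34))]);uy=np.array([-ux[1],ux[0]]);c=np.array([.4928,-.063])
b=lambda p:((p[:2]-c)@ux,(p[:2]-c)@uy)
for u,v in [(423,122.5),(465,122.5)]: print('mark',np.round(b(plane(cm,u,v,.021)),4))
for z in(.021,.024,.031,.034): print('ptr',z,np.round(b(plane(cm,416,185,z)),4))
for u,v in [(305,217),(333,217)]: print('grip -x edge',np.round(b(plane(cm,u,v,.098)),4))
o,r=ray(cm,412,185);print('depth z', [(o+r*d[v,412])[2].round(4) for v in (184,185,186)], 'strip',(o+ray(cm,440,150)[1]*d[150,440])[2],'bar',(o+ray(cm,370,185)[1]*d[185,370])[2])
cv2.imwrite('pics/w8z.png',cv2.resize(im[100:200,390:480],None,fx=6,fy=6,interpolation=cv2.INTER_CUBIC)[:,:,::-1])
E
python3 -m crank '[[[0.001,0,-0.03,0],[0.001,0,-0.06,0],[0.001,0,-0.085,0],[0.001,0,-0.105,0],[0.001,0,-0.115,0]]]'
```

```text
mark [ 0.0692 -0.0709]
mark [ 0.0696 -0.1108]
ptr 0.021 [ 0.0082 -0.0703]
ptr 0.024 [ 0.0089 -0.0692]
ptr 0.031 [ 0.0105 -0.0668]
ptr 0.034 [ 0.0112 -0.0657]
grip -x edge [0.0003 0.0388]
grip -x edge [0.0005 0.0175]
depth z [np.float64(0.0282), np.float64(0.0275), np.float64(0.3114)] strip 0.021451733675118045 bar 0.03485848847602663
t: 12.45
tool_pos: [0.4585, -0.0614, 0.0499]
tool_rot: [1.001, 1.333, -1.004]
contact_force: [-0.2, 0.2, -0.2]
opening: 0.0855
```

View pics/w8z.png

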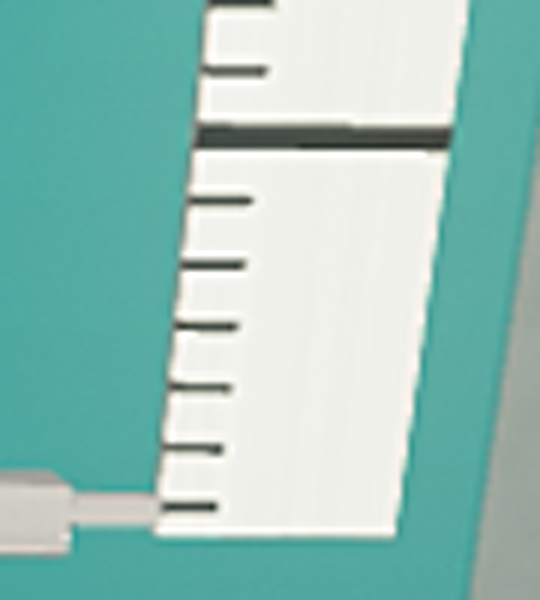

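Pointer tip (416,185) is at z ≈ 0.028, long mark at row 122.5; extension needed is ≈ 59.5 mm. Gripping the post.

```bash
python3 -m crank '[[[0,0,0,0],[0,0,0,0],[0,0,0,0],[0,0,0,0],[0,0,0,0]]]' 0.05 60
python3 -m crank '[[[0,0,0,0],[0,0,0,0],[0,0,0,0],[0,0,0,0],[0,0,0,0]]]' 0.05 60
python3 - <<'E'
from h import *
o=get_obs();cm=camera_model('wrist');im,d=get_image('wrist');cv2.imwrite('pics/w9.png',im[:,:,::-1])
print(o['tool_pos'],o['contact_force'],o['opening'])
E
```

```text
t: 12.87
tool_pos: [0.4616, -0.0615, 0.0549]
tool_rot: [1.001, 1.326, -0.999]
contact_force: [0.3, -0.6, 0.5]
opening: 0.0252
t: 13.28
tool_pos: [0.4628, -0.0611, 0.0552]
tool_rot: [1.003, 1.323, -0.998]
contact_force: [6.3, 3.2, -0.5]
opening: 0.0212
[ 0.46276914 -0.0611445   0.0551865 ] [ 6.32895256  3.18050319 -0.48211812] 0.021216322941317645
```

View pics/w9.png

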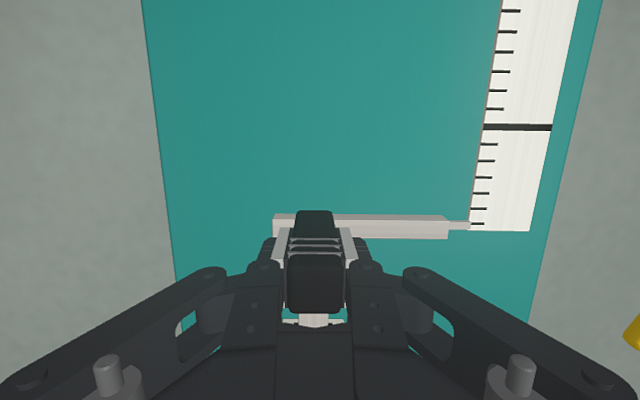

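Post is gripped (opening 21 mm). Pulling about 55 mm along board x, then checking.

```bash
python3 -m crank '[[[-0.002,0.007,0,0],[-0.004,0.015,0,0],[-0.006,0.023,0,0],[-0.008,0.031,0,0],[-0.0105,0.038,0,0]]]'
python3 -m crank '[[[-0.0015,0.006,0,0],[-0.003,0.011,0,0],[-0.004,0.015,0,0],[-0.004,0.015,0,0],[-0.004,0.015,0,0]]]'
cat > chk.py <<'E'
from h import *
import sys
o=get_obs();cm=camera_model('wrist');im,d=get_image('wrist');n=sys.argv[1]
cv2.imwrite(f'pics/{n}.png',im[:,:,::-1]);np.savez(f'/tmp/{n}.npz',im=im,d=d,**cm)
print(o['t'],o['tool_pos'],o['contact_force'],o['opening'])
E
python3 chk.py w10
```

```text
t: 13.75
tool_pos: [0.4525, -0.0234, 0.0552]
tool_rot: [1.003, 1.322, -0.998]
contact_force: [10.2, -1.7, -3.1]
opening: 0.0213
t: 14.17
tool_pos: [0.4484, -0.0083, 0.0552]
tool_rot: [1.003, 1.323, -0.998]
contact_force: [7.3, -1.0, -1.1]
opening: 0.0216
14.1667 [ 0.44835372 -0.00834197  0.05520936] [ 7.3464007  -1.04536586 -1.06124446] 0.021555485435884376
```

View pics/w10.png

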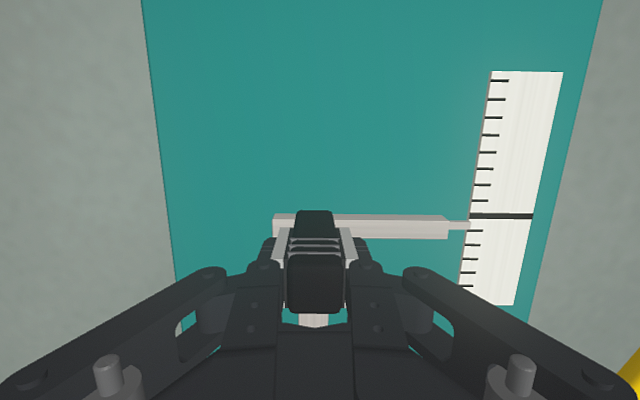

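```bash
cat > meas.py <<'E'
from h import *
import sys
n=sys.argv[1];f=np.load(f'/tmp/{n}.npz');im=f['im'];d=f['d'];cm={k:f[k] for k in ['fx','fy','cx','cy','xyz','attitude']}
g=cv2.cvtColor(im,cv2.COLOR_RGB2GRAY).astype(float)
hsv=cv2.cvtColor(im,cv2.COLOR_RGB2HSV).astype(int)
ux=np.array([np.cos(np.radians(105.34)),np.sin(np.radians(105.34))]);uy=np.array([-ux[1],ux[0]]);c=np.array([.4928,-.063])
b=lambda p:np.array([(p[:2]-c)@ux,(p[:2]-c)@uy])
# mark: dark weight per column
ms=[]
for u in range(490,526,4):
    w=np.clip(140-g[180:300,u],0,None); v=(w*np.arange(180,300)).sum()/w.sum(); ms.append(b(plane(cm,u,v,.021))[0])
print('mark x',np.round(ms,4),np.mean(ms))
# pointer: non-teal rows between bar end and strip
for u in range(452,468,3):
    r=np.where(hsv[205:245,u,1]<70)[0]+205; v=(r.min()+r.max())/2
    z=(cm['xyz']+ray(cm,u,v)[1]*d[int(round(v)),u])[2]
    print('ptr',u,r.min(),r.max(),'z',round(float(z),4),b(plane(cm,u,v,.028))[0].round(4), b(plane(cm,u,v,float(z)))[0].round(4))
E
python3 meas.py w10; python3 - <<'E'
from h import *
im=np.load('/tmp/w10.npz')['im'];cv2.imwrite('pics/w10z.png',cv2.resize(im[195:245,430:540],None,fx=7,fy=7,interpolation=cv2.INTER_CUBIC)[:,:,::-1])
E
```

```text
mark x [0.0714 0.0688 0.0688 0.0688 0.0688 0.0687 0.0688 0.0447 0.0412] 0.06334039754705634
ptr 452 220 229 z 0.0271 0.0654 0.065
ptr 455 220 229 z 0.0271 0.0654 0.065
ptr 458 220 229 z 0.0277 0.0654 0.0653
ptr 461 220 229 z 0.028 0.0654 0.0654
ptr 464 220 244 z 0.0206 0.0605 0.0574
ptr 467 213 244 z 0.0282 0.0628 0.0629
```

View pics/w10z.png

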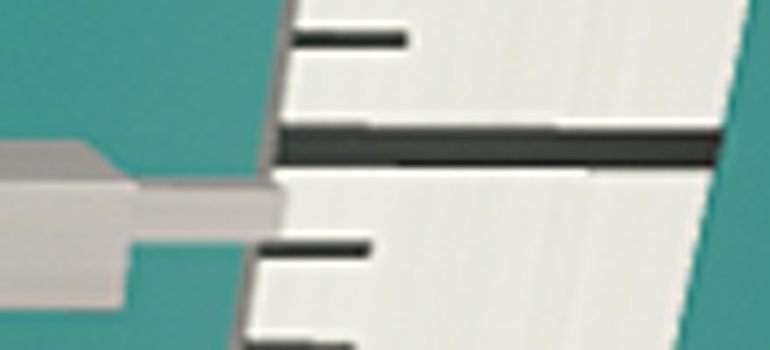

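Pointer (top face rows 221.6–229.4) is about 4 mm short of the mark (row 216) after allowing for its height. Moving 4.2 mm on.

```bash
python3 -m crank '[[[-0.0004,0.0015,0,0],[-0.0008,0.003,0,0],[-0.0011,0.004,0,0],[-0.0011,0.004,0,0],[-0.0011,0.004,0,0]]]'; python3 -m crank '[[[0,0,0,0],[0,0,0,0],[0,0,0,0]]]'
python3 chk.py w11; python3 meas.py w11; python3 - <<'E'
from h import *
im=np.load('/tmp/w11.npz')['im'];cv2.imwrite('pics/w11z.png',cv2.resize(im[195:245,430:540],None,fx=7,fy=7,interpolation=cv2.INTER_CUBIC)[:,:,::-1])
E
```

```text
t: 14.63
tool_pos: [0.4473, -0.0045, 0.0552]
tool_rot: [1.003, 1.322, -0.998]
contact_force: [6.8, -0.9, -1.9]
opening: 0.021
t: 14.88
tool_pos: [0.4473, -0.0046, 0.0552]
tool_rot: [1.003, 1.322, -0.998]
contact_force: [6.4, -1.7, -1.3]
opening: 0.0217
14.8833 [ 0.44732495 -0.00459953  0.05521288] [ 6.43979901 -1.70825487 -1.29702159] 0.021696845139632936
mark x [0.0687 0.0688 0.0688 0.0688 0.0687 0.0687 0.0688 0.0473 0.044 ] 0.06362573043676786
ptr 452 220 229 z 0.0275 0.0692 0.069
ptr 455 220 229 z 0.0274 0.0692 0.069
ptr 458 220 229 z 0.0278 0.0692 0.0692
ptr 461 220 229 z 0.0265 0.0693 0.0687
ptr 464 220 244 z 0.0188 0.0643 0.0606
ptr 467 213 244 z 0.0277 0.0667 0.0665
```

View pics/w11z.png

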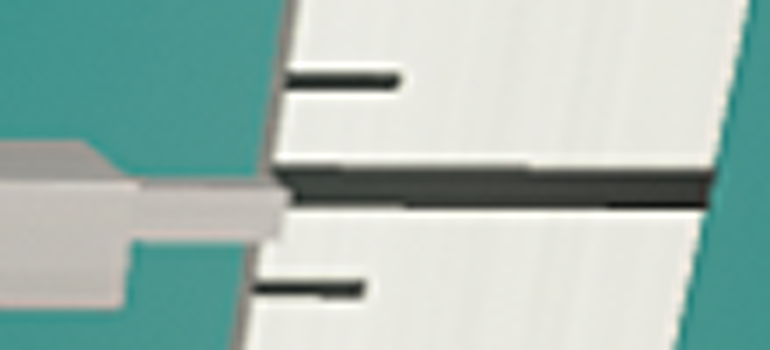

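Pointer now 0.0687 vs mark 0.0688 m along the board: aligned, and still. One last overall look before handing in.

```bash
python3 - <<'E'
from h import *
im,d=get_image('scene');cv2.imwrite('pics/s12.png',im[:,:,::-1]);o=get_obs();print(o['t'],o['tool_pos'],o['opening'])
E
```

```text
14.9833 [ 0.44730247 -0.00460483  0.05519805] 0.021233886445102268
```

View pics/s12.png

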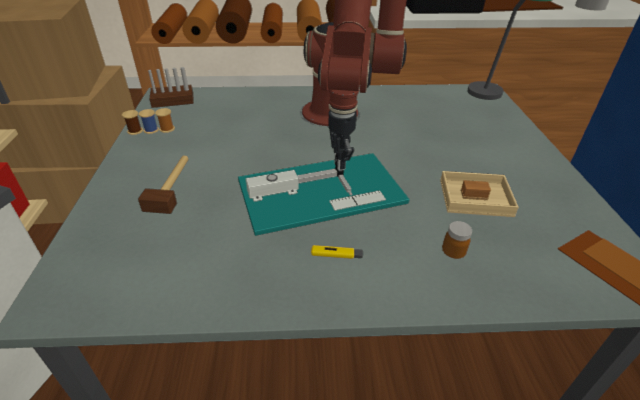

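Scene view: block flat in the tray (476,188), button down (272,178), arm extended and held at (341,168). Jar, knife and mallet are where they were.

```bash
python3 -m crank '[[[0,0,0,0],[0,0,0,0],[0,0,0,0],[0,0,0,0],[0,0,0,0]]]'; python3 -c "
from station import *
print(finish_job())"
```

```text
t: 15.4
tool_pos: [0.4473, -0.0046, 0.0552]
tool_rot: [1.003, 1.322, -0.998]
contact_force: [8.1, -0.6, -0.6]
opening: 0.0216
the job is handed in; nothing more can be done
None
```

The job is done and was handed in at about 15.4 s; the hand-in reports no verdict.

**What I did:** I laid the sanding block flat in the middle of the tray and let it go. I then pressed the lock button to its stop (fingertips at z ≈ 0.062 m) and gripped the post with a 60 N setting. I pulled the arm out about 58 mm and was still holding it at hand-in.

**Last checks:**
- **Pointer:** the wrist camera put it at 0.0687 m along the board against 0.0688 m for the long mark, with an uncertainty of about 1 mm. My script's raw pointer reading was 0.0692 m. I lowered it by hand because that reading included the pointer's side face.
- **Hold:** the tool was still, with the gripper opening at 21–22 mm on the post. A steady sideways load of 6–8 N remained at the wrist.
- **Scene:** the last picture shows the block flat in the tray and the button down. The jar, knife and mallet look unmoved, judged by eye.

**Disagreements:** the top and wrist cameras differed by about 3 mm on absolute positions, so I set the final alignment from pointer and mark seen in the same wrist picture. The whole-scale measurement before the pull suggested about 59.5 mm of travel, roughly 1 mm more than I used. That is within the 4 mm tolerance.

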